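Set the slide pitch pipe and hold its plunger

ROBOT

A 6-joint arm with a two-finger parallel gripper is mounted at the origin on the work surface. World frame = base frame: x ahead of the robot, y to its left, z up, the work surface at z = 0. Lengths are in mm, angles in rad, forces in N, time in s.
With the tool pointing down it reaches from about 375 to 750 mm from the base axis. Payload 9 kg.
Tool frame: the origin (TCP) lies midway between the tips of the shut fingers; the grasp point (between the pads) lies 19 mm behind it (bot.grip_point_offset is the distance from the TCP to the grasp point, in mm); z points along the fingers, y is the line along which they close (so a half turn about z gives the same grasp; the last joint's range is limited). The gripper opens to 85 mm and grips with 20 to 120 N. Pads are 22 mm wide; open, the fingers measure 114 mm over their backs; the gripper's body (76 mm by 85 mm) begins 54 mm behind the grasp point. The pads swing forward as they close: fully open they stand 13 mm farther back than shut.
Start: joints at [0.934, 0.104, 0.097, 1.564, 0, 1.353], TCP at [244.007, 548.177, 231.331] pointing down, gripper open.
Joint ranges: [-2.99, 2.99], [-0.84, 1.86], [-1.1, 1.16], [-1.84, 2.11], [-1.51, 1.56], [-3.14, 3.14]. Speed limits (rad/s): [2.22, 2.22, 2.57, 3.14, 3.14, 3.14].

INTERFACE

Orientations are given as [roll, pitch, yaw] about the fixed x, y, z axes, in that order (R = Rz(yaw) Ry(pitch) Rx(roll)).
In Python, from rig import bot, gripper_open, grasp, imaging gives the robot as it stands. Calls block until the motion is done:
- bot.move_to(position, orientation): joint-space move of the TCP to a pose.
- bot.servo_line(position, rotation=None, speed=150, force_limit=None): straight line of the TCP; rotation=None keeps the orientation; speed is the mean speed in mm/s. With force_limit (N) it stops when the force on the tool has changed by that much, and returns True; else False.
- bot.movej(angles): joint-space move.
- gripper_open() and grasp(f_grip=None): open the fingers fully, or close them until they stop; f_grip is the grip in N (None keeps the last).
- bot.hold(seconds).
- bot.solve_ik(position, orientation): joint angles nearest the present ones, or None.
- imaging.camera(name): name is "scene" or "top"; returns a dict with "image" (400x640x3 uint8, red, green, blue), "range_z" (400x640 float32, mm along the optical axis (not along the pixel's ray), 0 where there is no reading), "camera_matrix" (3x3 intrinsics, pixels), "k1" (the pictures are not rectified: a ray, as slopes to the right and down, at radius r is drawn at 1 + k1 r^2 times it, then the intrinsics apply), "R" (3x3) and "t" (3): a world point X has camera coordinates R X + t. Camera axes: x right, y down, z forward; pixel columns grow to the right and rows downward; lengths in mm; the calibration is good to about 2 mm. A picture is of the moment at which its call begins.
A pose or a line that the arm cannot do raises bot.IKError and nothing moves.
- bot.hand_in(): hands the job in; it is judged then, once.
Trained networks look in a picture, given as the dict that the camera call returned (one of the last four; its "shot" number tells which), for a name from the list of things; names that differ only in an ending like _2 or _b are one class to them, and where a whole thing is asked for, a point or a joint stands for the part that bears it (a point fixed in the world has none). Each returns a list of dicts, best first, with "p" (0 to 1); they miss things now and then, are a little off and sometimes report something else, mostly with a low value. They report only what shows in the picture. A call takes as long as a camera call. They do not tell look-alikes from the thing itself.
- imaging.boxes_of(picture, thing): "xyz" ([x, y, z] in mm, in world coordinates, good to about 4 mm: the middle of the surface that is visible of it).
Readings, each from a call of its own:
- bot.current_t(): time.
- bot.current_joint_pos(): joint angles.
- bot.current_joint_vel(): joint speeds.
- bot.current_tau(): joint torques, N m.
- bot.current_ee_pos(): TCP position.
- bot.current_eef_rot(): TCP orientation.
- bot.current_force(): force on the tool from outside, world axes, zero at the start.
- bot.current_moment(): the same for the moment, N m.
- bot.current_opening(): finger opening in mm.
- bot.current_grip_force(): force on a finger pad.
Only numpy, scipy, OpenCV 4.12 (cv2) and the standard library are available. Lean on these libraries where they do the work, as an engineer would, in place of code of your own. Each camera call takes 0.05 s, during which the arm holds its last target. There are 200 camera calls.

TASK

Roll the wooden pitch pipe along its board, away from the robot, until its orange-edged sound slot faces straight up. Then take the black knob and draw the plunger straight out of the pipe until the orange ring on the rod is fully clear of the pipe's end while the black ring is still hidden inside. Finish holding the knob there, with the slot still facing up; do not let go, do not press the tuner's button, and leave the bell, fork and hammer where they lie.

Things in the scene. Friction and masses are not known exactly. Their poses are not given: they have to be found in the camera images.
- board: Dark wooden board, 170 x 176 mm, fixed on the counter, top 10 mm above the counter (origin: centre of its underside, on the counter). Its x axis points away from the robot: the pipe rolls along it. The pipe lies along the board's y axis. Low brass guides (18 mm above the counter) at both y ends keep the pipe from sliding endwise.
- pipe: The pitch pipe: round wooden tube, 60 mm across, 150 mm long, lying on the board; origin at its middle, on its axis, y along the axis. Captive: it cannot be lifted, swivelled or slid endwise, it only rolls along the board's x without slipping (30 mm per radian), stays where left, takes 2 to 5 N at its side. Lacquered: slippery (friction about 0.4). Starts 42 mm to the robot's side of the board's middle; can roll 90 mm forward.
- mouth (a point): Centre of the pipe's open end where the rod comes out, on the pipe's axis, 40 mm above the counter, at the pipe's -y end, 75 mm from its middle. Its y axis lies along the pipe, pointing into it.
- slot (a point): Middle of the orange-edged sound slot, on the pipe's curved surface 30 mm from its axis and half-way along its length; its z axis points straight out of the slot. At the start the slot faces towards the robot, 50 to 100 degrees from straight up; rolling the pipe away from the robot brings it up.
- knob (a point): Centre of the plunger's black knob, 28 mm across, 30 mm long along the pipe's axis, 40 mm above the counter, 35 to 43 mm from the mouth at the start. Its y axis points along the rod into the pipe.
- plunger: Knob and rod, one loose piece; same origin and axes as the knob point. The steel rod, 18 mm across, fits snugly in the pipe (1.5 mm play) and ends 147 mm from the knob's centre. Rings painted on the rod, from the knob's centre: orange from 63 to 71 mm, black from 99 to 109 mm. Nothing but the bore holds it; it moves along when the pipe rolls.
- tuner: Beige electronic tuner box, 75 x 120 x 40 mm high, fixed; origin: centre of its underside. Leave alone.
- tuner_button (a joint): The tuner's round orange push button: 0 m up, 0.005 m fully pressed. Leave alone.
- bell_mid (a point): Brass hand bell with wooden knob, standing, 60 mm across and 89 mm high; point half-way up. Leave alone.
- fork: Nickel tuning fork, lying, about 137 mm long, 24 mm wide, 6 mm thick; origin under the root of its prongs, prongs to its +x. Leave alone.
- hammer: Black tuning hammer lying down, 200 mm long, along its own x. Leave alone.
Things that resemble listed ones, but are neither listed nor needed, are in the scene too. There is more than one size of the plunger; the job needs the smallest. Leave any turquoise look-alike of the board alone.

How it is judged:
By the outcome, as a careful person would: the job done as asked, in the order asked, and still so for the second after the job is handed in, while the arm keeps its last pose, push and grip.
It also fails if it takes over 54 s, if anything falls off the work surface, if the arm or the gripper's body presses on something with over 40 N, if the wrist force passes 120 N, or if a joint passes its speed limit or range.

## Working session

There is one attempt and no reset: what is moved stays moved. The work goes in short steps, each a Python script; the robot and the scene stay as the last script left them, time stands still between calls to the robot, and variables do not carry over. Pictures are saved under pics/ and viewed, at most 10 in all, crops included, and the job is handed in when it is done.

```bash
ls; mkdir -p pics; cat > h.py <<'E'
import numpy as np, cv2
from rig import bot, gripper_open, grasp, imaging
def px2w(c,u,v,z=None):
    K=c["camera_matrix"];d=np.array([(u-K[0][2])/K[0][0],(v-K[1][2])/K[1][1]]);s=d.copy()
    for _ in range(20): s=d/(1+c["k1"]*(s@s))
    ray=np.array([s[0],s[1],1]);R=np.array(c["R"]);t=np.array(c["t"])
    if z is None: return R.T@(ray*c["range_z"][int(v),int(u)]-t)
    o=-R.T@t;dr=R.T@ray
    return o+dr*(z-o[2])/dr[2]
def w2px(c,X):
    p=np.array(c["R"])@np.array(X,float)+np.array(c["t"]);s=p[:2]/p[2];s=s*(1+c["k1"]*(s@s));K=c["camera_matrix"]
    return np.array([K[0][0]*s[0]+K[0][2],K[1][1]*s[1]+K[1][2]])
def cloud(c):
    H,W=c["range_z"].shape;u,v=np.meshgrid(np.arange(W),np.arange(H));K=c["camera_matrix"]
    d=np.stack([(u-K[0][2])/K[0][0],(v-K[1][2])/K[1][1]],-1);s=d.copy()
    for _ in range(20): s=d/(1+c["k1"]*(s**2).sum(-1,keepdims=True))
    P=np.dstack([s,np.ones((H,W))])*c["range_z"][...,None]
    return (P-np.array(c["t"]))@np.array(c["R"])
def save(c,name,box=None,f=1):
    im=c["image"][...,::-1]
    if box: im=im[box[1]:box[3],box[0]:box[2]]
    cv2.imwrite("pics/"+name,cv2.resize(im,None,fx=f,fy=f,interpolation=cv2.INTER_CUBIC))
E
python3 - <<'E'
from h import *
np.set_printoptions(precision=1,suppress=True)
for n in("top","scene"):
    c=imaging.camera(n);save(c,n+"0.png",f=1.25)
    for th in("board","pipe","slot","mouth","knob","tuner","bell_mid"):
        for r in imaging.boxes_of(c,th)[:4]: print(n,th,round(r["p"],2),np.array(r["xyz"]),w2px(c,r["xyz"])*1.25)
print(bot.current_t())
E
```

```text
pics
top board 0.94 [534.2   0.7  11.2] [427.7 230.8]
top board 0.87 [438.6 557.5  11.6] [254.1 261.5]
top board 0.49 [494.4   5.3  65. ] [427.1 241. ]
top pipe 0.93 [399.2 572.2  62.6] [244.9 272.8]
top pipe 0.73 [490.4   8.   62. ] [426.2 242.4]
top slot 0.87 [402.2 572.9  64.2] [244.6 271.8]
top slot 0.73 [494.4   6.   62.8] [426.9 241.1]
top slot 0.62 [538.2   0.2  11.1] [427.8 229.6]
top mouth 0.95 [492.4   5.6  66.7] [427.  241.6]
top mouth 0.9 [402.8 566.4  61.1] [246.9 271.6]
top mouth 0.27 [766.4 129.8  25.4] [387.  159.3]
top knob 0.76 [294.9 199.5  26.7] [365.3 306.1]
top knob 0.67 [ 166.1 -345.8   27.9] [539.7 346. ]
top knob 0.28 [537.4   1.1  11.6] [427.5 229.8]
top tuner 0.93 [552.8 311.6  44.4] [329.5 224.1]
top bell_mid 0.71 [ 605.1 -290.8   23.1] [518.3 207.9]
scene board 0.8 [439.2 547.2  12. ] [524.8 211. ]
scene board 0.55 [541.5  -8.7  11.8] [399.2 305.1]
scene pipe 0.98 [419.  556.2  53.9] [523.8 195.6]
scene pipe 0.81 [516.8  -4.1  60.6] [394.4 282.9]
scene pipe 0.62 [ 495.7 -102.6   46.2] [353.7 299.9]
scene slot 0.86 [518.8  -5.5  57. ] [394.5 284.8]
scene slot 0.67 [418.9 555.4  52.6] [523.6 196.1]
scene mouth 0.91 [421.5 555.5  51.2] [524.2 196.8]
scene mouth 0.68 [515.5  -3.1  62.8] [394.4 281.7]
scene knob 0.72 [305.7 183.7  25.1] [404.2 227.4]
scene knob 0.64 [ 497.9 -100.5   46.1] [355. 300.]
scene knob 0.57 [ 179.8 -343.2   22.5] [207.3 275.9]
scene tuner 0.86 [573.5 295.   41. ] [501.5 254.7]
scene bell_mid 0.79 [ 632.2 -302.2   25.6] [303.7 389.9]
0.8
```

View pics/top0.png

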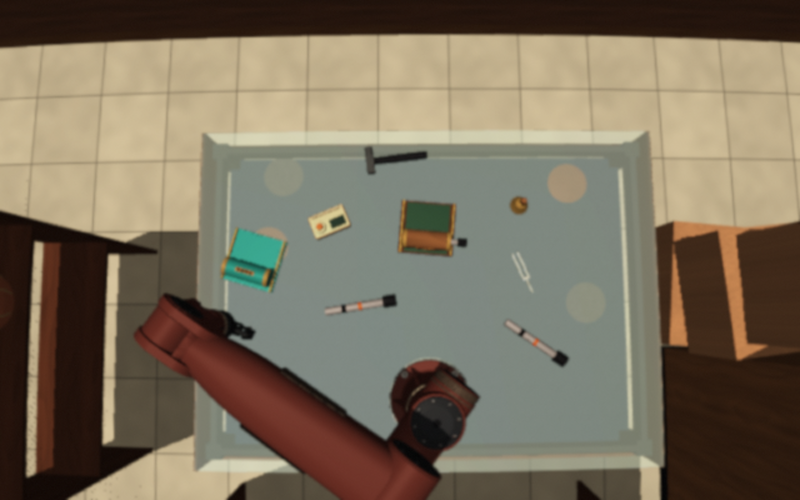

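View pics/scene0.png

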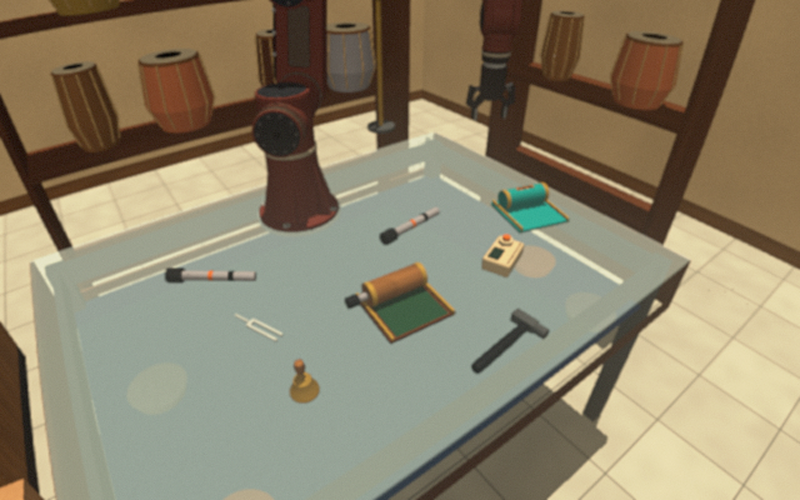

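The top view shows the target board at pixel (427,228) with the wooden pipe on its near side and the black knob sticking out to the right at (462,242). The turquoise copy is at (255,260), and two loose, larger plungers lie on the counter. The slot isn't visible yet because it faces the robot. Next I'll fit the pipe and board geometry.

```bash
python3 - <<'E'
from h import *
from scipy.optimize import least_squares
np.set_printoptions(precision=2,suppress=True)
PP={}
for n in("top","scene"):
    c=imaging.camera(n);P=cloud(c);m=(abs(P[...,0]-530)<130)&(abs(P[...,1])<180)&(c["range_z"]>0)
    b=m&(P[...,2]>6)&(P[...,2]<15)
    Q=P[b];print(n,"board pts",len(Q),"zmean",Q[:,2].mean(),cv2.minAreaRect(Q[:,:2].astype(np.float32)))
    counter=P[m&(P[...,2]<5)];print("counter z",np.median(counter[:,2]))
    Q=P[m&(P[...,2]>44)&(P[...,2]<80)&(P[...,1]>-65)&(P[...,1]<75)]
    def f(p): # x0,slope,z
        x=p[0]+p[1]*Q[:,1]; return np.hypot((Q[:,0]-x)*np.cos(p[1]),Q[:,2]-p[2])-30
    r=least_squares(f,[490,0,40],loss="soft_l1");print("pipe",len(Q),r.x,np.degrees(r.x[1]),np.abs(r.fun).mean())
    K=P[m&(P[...,2]>25)&(P[...,1]<-82)];print("knob",len(K),K.mean(0),K.min(0),K.max(0))
    print("pipe y",P[m&(P[...,2]>55)][:,1].min(),P[m&(P[...,2]>55)][:,1].max())
    print("cam",-np.array(c["R"]).T@c["t"])
    cc=w2px(c,[520,-10,30]).astype(int);save(c,n+"1.png",(cc[0]-50,cc[1]-40,cc[0]+50,cc[1]+40),7)
E
python3 -c "
import cv2,numpy as np
a=cv2.imread('pics/top1.png');b=cv2.imread('pics/scene1.png');cv2.imwrite('pics/ab1.png',cv2.resize(np.hstack([a,b]),(800,320)))"
```

```text
top board pts 1132 zmean 9.87338848646408 ((530.1741333007812, -0.5511322021484375), (356.69134521484375, 259.6202697753906), 89.95836639404297)
counter z -0.8049268535195362
pipe 521 [500.75   0.08  38.23] 4.44467306296734 2.6672272440841183
knob 63 [ 491.13 -101.8    48.1 ] [ 479.22 -119.75   34.9 ] [504.06 -83.18  56.91]
pipe y -113.40784008251082 81.71577537609059
cam [ 279.94   84.39 1785.28]
scene board pts 1695 zmean 11.664965034333964 ((520.4797973632812, 3.148406982421875), (308.6700134277344, 224.69943237304688), 82.5495834350586)
counter z 1.0810322444580671
pipe 723 [497.99   0.09  40.62] 5.1544616865307 1.2370223172092711
knob 131 [ 495.88 -105.79   47.2 ] [ 478.49 -122.42   31.22] [506.89 -82.5   56.38]
pipe y -114.42408602954433 80.61045686173955
cam [1163.8  -469.14  753.45]
```

View pics/ab1.png

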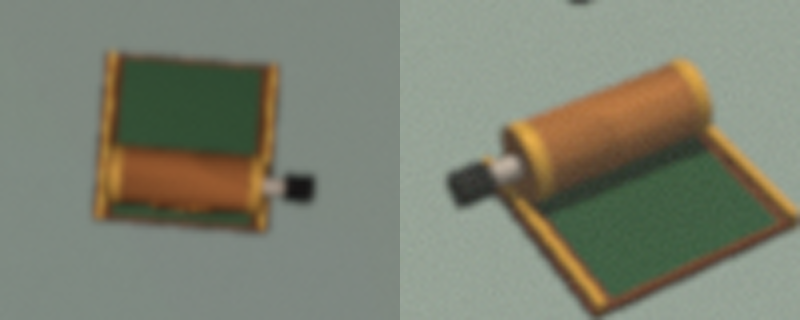

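Both crops agree: the pipe axis runs about 5° off world y, the knob is near (494,-104), and the slot is still hidden on the near side. I'll refine the board yaw from its corners, then approach the pipe from the robot side and find it by touch.

```bash
python3 - <<'E'
from h import *
np.set_printoptions(precision=3,suppress=True)
for n,cs in(("top",[(110,53),(275,66),(268,230),(97,216)]),("scene",[(600,312),(797,215)])):
    c=imaging.camera(n);cc=w2px(c,[520,-10,30]).astype(int)
    sx=4 
    for (u,v) in cs:
        u2=(u-(400 if n=="scene" else 0))/4+cc[0]-50;v2=v/4+cc[1]-40
        print(n,px2w(c,u2,v2,14))
a=-0.085
for s in(1,-1):
    yaw=a+s*np.pi/2
    for p in([434,10,150],[434,10,26],[490,-104,21],[486,-160,21]):
        try: print(s,p,bot.solve_ik(p,[np.pi,0,yaw]))
        except Exception as e: print(s,p,e)
print(bot.current_t())
E
```

```text
top [633.437  78.697  14.   ]
top [619.2   -87.255  14.   ]
top [453.435 -77.49   14.   ]
top [468.542  92.736  14.   ]
scene [624.238 -87.829  14.   ]
scene [633.977  79.495  14.   ]
1 [434, 10, 150] [-0.28  -0.422 -0.526  1.467  0.     1.376]
1 [434, 10, 26] [-0.28  -0.361 -0.706  1.225  0.     1.376]
1 [490, -104, 21] [-0.471 -0.126 -0.517  1.18   0.     1.185]
1 [486, -160, 21] [-0.574 -0.092 -0.485  1.177  0.     1.082]
-1 [434, 10, 150] [-0.28  -0.422 -0.526  1.467  0.    -1.766]
-1 [434, 10, 26] [-0.28  -0.361 -0.706  1.225  0.    -1.766]
-1 [490, -104, 21] [-0.471 -0.126 -0.517  1.18   0.    -1.957]
-1 [486, -160, 21] [-0.574 -0.092 -0.485  1.177  0.    -2.06 ]
1.0
```

```bash
cat >> h.py <<'E'
a=-0.083; X=np.array([np.cos(a),np.sin(a),0]); Y=np.array([-np.sin(a),np.cos(a),0])
C=np.array([543.6,1.4,0]); DOWN=[np.pi,0,a+np.pi/2]
def B(x,y,z): return list(C+X*x+Y*y+[0,0,z])   # board frame -> world
def toB(p): d=np.array(p)-C; return np.array([d@X,d@Y,p[2]])
E
python3 - <<'E'
from h import *
np.set_printoptions(precision=2,suppress=True)
bot.move_to(B(-110,5,170),DOWN); grasp(20)
bot.servo_line(B(-110,5,28),speed=150)
bot.hold(.2);print(bot.current_force())
r=bot.servo_line(B(-75,5,28),speed=20,force_limit=1.5)
print(r,toB(bot.current_ee_pos()),bot.current_force(),bot.current_t())
E
```

```text
[ 0.18 -0.21 -0.37]
True [-87.55   5.03  27.61] [-0.24 -0.33  0.82] 6.225
```

```bash
python3 - <<'E'
from h import *
np.set_printoptions(precision=2,suppress=True)
for x in(-85,-80,-70,-60):
    r=bot.servo_line(B(x,5,28),speed=30)
    print(toB(bot.current_ee_pos()),bot.current_force())
c=imaging.camera("scene");P=cloud(c)
L=np.stack([(P-C)@X,(P-C)@Y,P[...,2]],-1)
m=(L[...,2]>50)&(L[...,2]<80)&(abs(L[...,1])<65)&(L[...,0]>-60)&(L[...,0]<70)&(c["range_z"]>0)
Q=L[m]
from scipy.optimize import least_squares
for h in(0,):
    f=lambda p:np.hypot(Q[:,0]-p[0]-p[1]*Q[:,1],Q[:,2]-p[2])-30
    s=least_squares(f,[-15,0,40],loss="soft_l1");print(s.x,len(Q))
cc=w2px(c,[520,-10,30]).astype(int);save(c,"s2.png",(cc[0]-50,cc[1]-50,cc[0]+50,cc[1]+50),6)
print(bot.current_t())
E
```

```text
[-85.18   5.07  27.85] [-1.   0.6  0.4]
[-80.15   5.06  27.9 ] [-2.55  0.52  1.59]
[-69.95   4.99  27.98] [-2.37 -0.7   1.82]
[-59.9    5.    27.99] [-1.12 -0.06  1.52]
[-18.31   0.    40.89] 671
7.8083
```

View pics/s2.png

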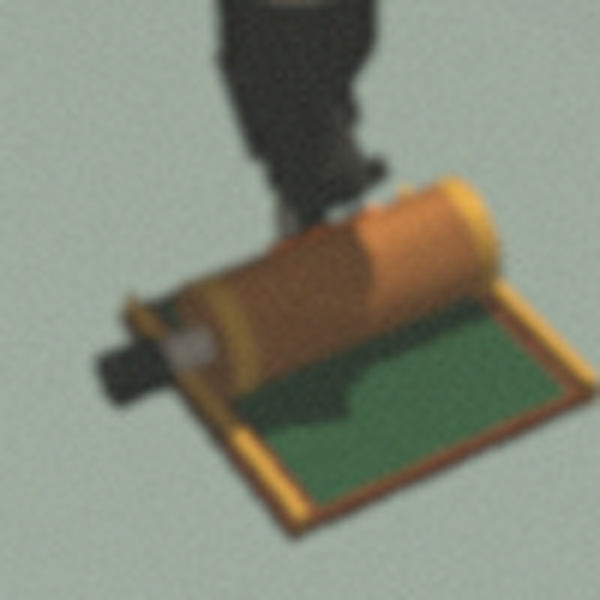

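The pipe rolled freely, and an orange slot edge now shows on its horizon at about (310,235)–(375,210). I'll push another 15 mm and segment the slot.

```bash
cat >> h.py <<'E'
def slotang(c,xc,show=True,rng=(-66,66)):
    """unwrap pipe surface (axis at board x=xc, z=40) and find orange; angle from up, + = towards robot"""
    im=cv2.cvtColor(c["image"],cv2.COLOR_RGB2HSV)
    th=np.radians(np.arange(-80,81,1));ys=np.arange(rng[0],rng[1],1.)
    U=np.array([[w2px(c,np.array(B(xc-30*np.sin(t),y,40+30*np.cos(t)))) for y in ys] for t in th],np.float32)
    return cv2.remap(c["image"],U[...,0],U[...,1],cv2.INTER_LINEAR)
E
python3 - <<'E'
from h import *
np.set_printoptions(precision=2,suppress=True)
bot.servo_line(B(-45,5,28),speed=30)
print(toB(bot.current_ee_pos()),bot.current_force())
c=imaging.camera("scene");xc=-45+15.5+30
u=slotang(c,xc)
cc=w2px(c,[520,-10,30]).astype(int)
im=cv2.resize(c["image"][cc[1]-50:cc[1]+40,cc[0]-50:cc[0]+50],(480,432),interpolation=cv2.INTER_CUBIC)
u=cv2.resize(u,(300,432));cv2.imwrite("pics/s3.png",np.hstack([im,u])[...,::-1])
print(bot.current_t())
E
```

```text
[-45.03   5.02  27.96] [-2.77 -0.66  1.47]
8.5083
```

View pics/s3.png

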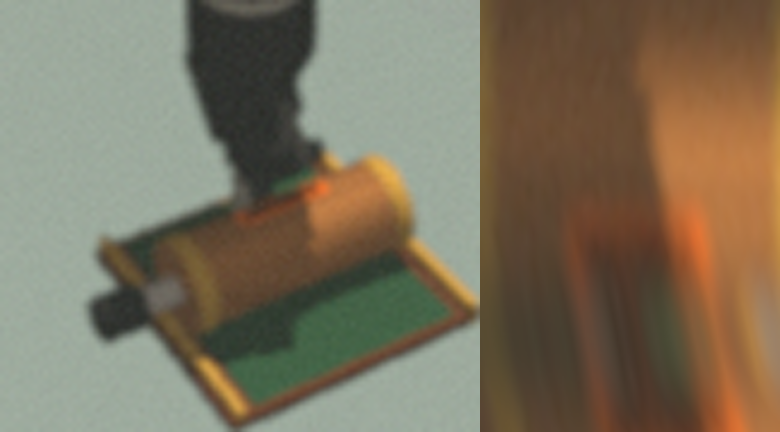

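The slot's leading edge is now near the top of the pipe, in the unwrapped strip at row ~213, which is about 0°. The rest of it is still towards the robot. I'll clear the arm and measure from the top camera.

```bash
python3 - <<'E'
from h import *
np.set_printoptions(precision=2,suppress=True)
bot.servo_line(B(-75,5,28),speed=150)
bot.servo_line(B(-75,5,150),speed=250)
bot.move_to(B(-20,-230,200),DOWN)
out=[];xc=-45+15.5+30
for n in("top","scene"):
    c=imaging.camera(n);P=cloud(c)
    L=np.stack([(P-C)@X,(P-C)@Y,P[...,2]],-1)
    m=(L[...,2]>50)&(L[...,2]<80)&(abs(L[...,1])<65)&(abs(L[...,0])<60)&(c["range_z"]>0);Q=L[m]
    from scipy.optimize import least_squares
    f=lambda p:np.hypot(Q[:,0]-p[0]-p[1]*Q[:,1],Q[:,2]-40)-30
    s=least_squares(f,[0,0],loss="soft_l1");print(n,s.x,len(Q))
    K=L[(L[...,2]>25)&(L[...,1]<-90)&(L[...,1]>-140)&(abs(L[...,0])<40)];print("knob",K.mean(0),K.min(0),K.max(0))
    print([toB(r["xyz"]) for r in imaging.boxes_of(c,"slot")[:3]])
    u=slotang(c,xc)
    # orange profile: saturation-ish R-B
    h=cv2.cvtColor(u,cv2.COLOR_RGB2HSV).astype(int);o=(u[...,0].astype(int)-u[...,1])[:, 46:86]
    print(list(zip(range(-80,81,5),o.mean(1)[::5].round(0))))
    cc=w2px(c,[530,-10,30]).astype(int)
    im=cv2.resize(c["image"][cc[1]-35:cc[1]+35,cc[0]-40:cc[0]+40],(400,300),interpolation=cv2.INTER_CUBIC)
    out.append(np.hstack([im,cv2.resize(u,(300,300))]))
cv2.imwrite("pics/s4.png",np.vstack(out)[...,::-1]);print(bot.current_t())
E
```

```text
top [ 0.17 -0.  ] 446
knob [  -1.92 -108.41   48.45] [ -14.87 -125.72   38.16] [ 12.42 -90.08  61.86]
[array([-5.47,  3.06, 64.6 ]), array([  -6.46, -105.7 ,   43.6 ]), array([-189.72,  555.68,   60.8 ])]
[(-80, np.float64(10.0)), (-75, np.float64(11.0)), (-70, np.float64(13.0)), (-65, np.float64(18.0)), (-60, np.float64(23.0)), (-55, np.float64(30.0)), (-50, np.float64(36.0)), (-45, np.float64(43.0)), (-40, np.float64(49.0)), (-35, np.float64(53.0)), (-30, np.float64(56.0)), (-25, np.float64(58.0)), (-20, np.float64(60.0)), (-15, np.float64(61.0)), (-10, np.float64(61.0)), (-5, np.float64(59.0)), (0, np.float64(56.0)), (5, np.float64(55.0)), (10, np.float64(56.0)), (15, np.float64(58.0)), (20, np.float64(58.0)), (25, np.float64(55.0)), (30, np.float64(52.0)), (35, np.float64(49.0)), (40, np.float64(46.0)), (45, np.float64(43.0)), (50, np.float64(38.0)), (55, np.float64(33.0)), (60, np.float64(25.0)), (65, np.float64(17.0)), (70, np.float64(9.0)), (75, np.float64(2.0)), (80, np.float64(-3.0))]
scene [-2.12  0.  ] 632
knob [   3.28 -111.92   47.01] [ -12.33 -127.06   31.58] [ 12.29 -9
[... 198 characters left out ...]
oat64(38.0)), (-55, np.float64(42.0)), (-50, np.float64(46.0)), (-45, np.float64(51.0)), (-40, np.float64(55.0)), (-35, np.float64(58.0)), (-30, np.float64(62.0)), (-25, np.float64(63.0)), (-20, np.float64(64.0)), (-15, np.float64(63.0)), (-10, np.float64(65.0)), (-5, np.float64(73.0)), (0, np.float64(83.0)), (5, np.float64(87.0)), (10, np.float64(83.0)), (15, np.float64(74.0)), (20, np.float64(65.0)), (25, np.float64(58.0)), (30, np.float64(53.0)), (35, np.float64(49.0)), (40, np.float64(46.0)), (45, np.float64(45.0)), (50, np.float64(46.0)), (55, np.float64(50.0)), (60, np.float64(56.0)), (65, np.float64(62.0)), (70, np.float64(68.0)), (75, np.float64(75.0)), (80, np.float64(81.0))]
10.675
```

View pics/s4.png

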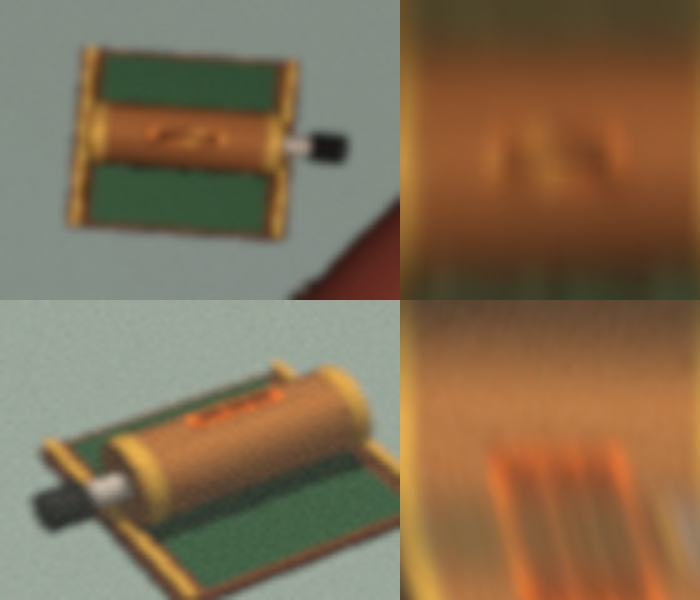

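From above, the slot at (187,136) sits close to the middle of the pipe's visible silhouette. That puts it about 5–8° short of straight up, because the camera leans towards the robot. I'll measure it precisely relative to the silhouette, averaging frames.

```bash
cat >> h.py <<'E'
def meas(n,xc,yc=(-24,24),k=6):
    cs=[imaging.camera(n) for _ in range(k)];c=cs[0]
    im=np.mean([q["image"].astype(np.float32) for q in cs],0)
    cam=toB(-np.array(c["R"]).T@c["t"]);v=np.array([cam[0]-xc,cam[2]-40]);v/=np.hypot(*v)
    va=-np.degrees(np.arctan2(v[0],v[1]))     # view angle, + = towards robot
    S=np.arange(-45,45.1,.5);p=np.array([-v[1],v[0]]) # +s = towards robot
    def strip(y0,y1):
        ys=np.arange(y0,y1,2.)
        U=np.array([[w2px(c,B(xc+p[0]*s,y,40+p[1]*s)) for y in ys] for s in S],np.float32)
        return cv2.remap(im,U[...,0],U[...,1],cv2.INTER_CUBIC).mean(1)
    slot=strip(*yc);off=(strip(-54,-40)+strip(40,54))/2
    return S,slot,off,va
E
python3 - <<'E'
from h import *
np.set_printoptions(precision=0,suppress=True,linewidth=200)
for n in("top","scene"):
    S,sl,of,va=meas(n,0.5);print(n,"view",va)
    d=np.abs(sl-of).sum(1)
    for i in range(0,len(S),4): print(S[i],sl[i],of[i],(sl-of)[i])
    np.save(n+"_m.npy",np.c_[S,sl,of])
print(bot.current_t())
E
```

```text
top view 8.798244806253432
-45.0 [52. 79. 53.] [51. 79. 53.] [ 0.  0. -0.]
-43.0 [52. 80. 53.] [52. 80. 54.] [ 0. -0. -0.]
-41.0 [52. 80. 53.] [52. 80. 53.] [ 0.  0. -0.]
-39.0 [52. 79. 53.] [52. 79. 53.] [0. 0. 0.]
-37.0 [53. 78. 52.] [52. 78. 52.] [0. 0. 0.]
-35.0 [56. 76. 50.] [56. 75. 49.] [0. 1. 1.]
-33.0 [61. 72. 47.] [60. 71. 46.] [1. 1. 1.]
-31.0 [71. 68. 43.] [70. 66. 42.] [1. 2. 2.]
-29.0 [83. 66. 40.] [81. 64. 38.] [3. 2. 1.]
-27.0 [97. 66. 38.] [96. 64. 37.] [1. 1. 1.]
-25.0 [111.  68.  38.] [108.  67.  37.] [2. 1. 1.]
-23.0 [122.  73.  40.] [122.  72.  39.] [1. 0. 1.]
-21.0 [131.  77.  42.] [130.  77.  41.] [1. 0. 0.]
-19.0 [138.  81.  44.] [138.  81.  44.] [ 0. -0.  0.]
-17.0 [143.  84.  45.] [142.  84.  45.] [1. 0. 0.]
-15.0 [146.  86.  45.] [145.  86.  46.] [ 1. -0. -1.]
-13.0 [149.  87.  45.] [147.  87.  47.] [ 2. -0. -1.]
-11.0 [150.  88.  45.] [149.  89.  48.] [ 1. -1. -3.]
-9.0 [149.  87.  44.] [151.  90.  48.] [-2. -2. -4.]
-7.0 [146.  86.  43.] [153.  91.  49.] [-7. -5. -6.]
-5.0 [140.  83.  41.] [154.  91.  49.] [-14.  -8.  -8.]
-3.0 [136.  81.  41.] [153.  91.
[... 2956 characters left out ...]
1. 126.  69.] [ -2. -19. -13.]
23.0 [189. 100.  51.] [191. 123.  68.] [ -2. -23. -17.]
25.0 [177.  95.  49.] [186. 120.  67.] [ -9. -25. -18.]
27.0 [164.  93.  52.] [174. 114.  66.] [-10. -21. -14.]
29.0 [153.  97.  57.] [156. 108.  64.] [ -3. -11.  -8.]
31.0 [133.  99.  62.] [135. 102.  63.] [-3. -3. -1.]
33.0 [102.  97.  65.] [116.  99.  64.] [-14.  -2.   2.]
35.0 [84. 96. 68.] [109. 100.  66.] [-26.  -4.   2.]
37.0 [ 92. 100.  77.] [117. 106.  72.] [-25.  -6.   4.]
39.0 [115. 115.  96.] [134. 120.  90.] [-19.  -5.   6.]
41.0 [137. 136. 121.] [150. 139. 111.] [-13.  -2.  10.]
43.0 [149. 155. 142.] [160. 155. 130.] [-11.   0.  11.]
45.0 [154. 165. 152.] [163. 165. 144.] [-9.  1.  8.]
11.275
```

Measured against the silhouette, both views put the slot about 9° short of up: top 8.8°, scene about 9–11°. That means 4.7 mm more roll, so I'll push that far, retreat and re-measure.

```bash
python3 - <<'E'
from h import *
np.set_printoptions(precision=0,suppress=True,linewidth=200)
bot.move_to(B(-75,5,150),DOWN)
bot.servo_line(B(-75,5,28),speed=200)
bot.servo_line(B(-50,5,28),speed=80)
bot.servo_line(B(-40.3,5,28),speed=20);print(toB(bot.current_ee_pos()),bot.current_force())
bot.servo_line(B(-75,5,28),speed=150)
bot.servo_line(B(-75,5,150),speed=250)
bot.move_to(B(0,-230,200),DOWN)
out=[]
for n in("top","scene"):
    S,sl,of,va=meas(n,5.2,k=4);print(n,"view",va)
    for i in range(0 if n=="top" else 100,len(S),4): print(S[i],sl[i],of[i],(sl-of)[i])
    c=imaging.camera(n);P=cloud(c)
    cc=w2px(c,[530,-10,30]).astype(int);im=cv2.resize(c["image"][cc[1]-35:cc[1]+35,cc[0]-40:cc[0]+40],(400,350),interpolation=cv2.INTER_CUBIC);out.append(im)
    L=np.stack([(P-C)@X,(P-C)@Y,P[...,2]],-1)
    m=(L[...,2]>50)&(L[...,2]<80)&(abs(L[...,1])<65)&(abs(L[...,0])<60);Q=L[m]
    from scipy.optimize import least_squares
    s=least_squares(lambda p:np.hypot(Q[:,0]-p[0],Q[:,2]-40)-30,[0],loss="soft_l1");print(n,"xc",round(s.x[0],1))
    # knob end & mouth along axis
    for nm,zz,xr in(("pipe",58,12),("all",44,9)):
        q=L[(L[...,2]>zz)&(abs(L[...,0]-5)<xr)&(L[...,1]>-140)&(L[...,1]<90)];print(nm,np.sort(q[:,1])[[0,1,2,-2,-1]])
cv2.imwrite("pics/s5.png",np.hstack(out)[...,::-1]);print(bot.current_t())
E
```

```text
[-41.   5.  28.] [-4. -1.  3.]
top view 8.94886929157484
-45.0 [51. 79. 53.] [51. 79. 53.] [ 0.  0. -0.]
-43.0 [51. 79. 53.] [51. 79. 53.] [ 0.  0. -0.]
-41.0 [51. 79. 53.] [51. 79. 53.] [ 0. -0. -0.]
-39.0 [52. 79. 53.] [52. 79. 53.] [0. 0. 0.]
-37.0 [52. 78. 52.] [52. 78. 52.] [1. 0. 0.]
-35.0 [55. 76. 51.] [55. 76. 50.] [0. 1. 1.]
-33.0 [60. 73. 48.] [59. 73. 47.] [1. 1. 1.]
-31.0 [69. 70. 45.] [69. 69. 44.] [1. 1. 1.]
-29.0 [82. 67. 41.] [80. 66. 40.] [2. 1. 1.]
-27.0 [96. 67. 39.] [94. 66. 38.] [1. 1. 1.]
-25.0 [109.  68.  39.] [107.  68.  38.] [2. 1. 1.]
-23.0 [120.  72.  39.] [119.  72.  39.] [ 0. -0.  0.]
-21.0 [128.  75.  40.] [127.  75.  41.] [ 1. -0. -0.]
-19.0 [135.  78.  41.] [134.  79.  42.] [ 1. -1. -1.]
-17.0 [140.  80.  42.] [138.  82.  44.] [ 2. -2. -2.]
-15.0 [143.  80.  41.] [142.  84.  45.] [ 1. -4. -4.]
-13.0 [142.  78.  39.] [145.  86.  46.] [-3. -8. -7.]
-11.0 [139.  75.  36.] [148.  88.  47.] [ -9. -13. -11.]
-9.0 [133.  71.  34.] [150.  89.  48.] [-17. -18. -14.]
-7.0 [131.  70.  33.] [151.  90.  48.] [-20. -20. -16.]
-5.0 [133.  71.  33.] [150.  89.  48.] [
[... 1906 characters left out ...]
6. -32. -18.]
25.0 [164.  95.  52.] [182. 118.  66.] [-18. -23. -14.]
27.0 [167. 101.  57.] [169. 112.  65.] [ -2. -10.  -7.]
29.0 [156. 103.  62.] [154. 106.  64.] [ 2. -2. -2.]
31.0 [129. 101.  65.] [136. 101.  63.] [-7. -1.  2.]
33.0 [97. 98. 67.] [118. 100.  64.] [-21.  -1.   3.]
35.0 [74. 96. 68.] [106. 100.  65.] [-33.  -4.   3.]
37.0 [68. 95. 67.] [105. 102.  66.] [-37.  -7.   2.]
39.0 [80. 97. 70.] [114. 105.  69.] [-34.  -8.   1.]
41.0 [102. 104.  82.] [128. 113.  79.] [-26.  -9.   3.]
43.0 [125. 122. 104.] [143. 128.  97.] [-19.  -6.   8.]
45.0 [142. 143. 129.] [156. 145. 118.] [-14.  -2.  12.]
scene xc 2.0
pipe [-74. -74. -74.  76.  77.]
all [-127. -126. -126.   74.   77.]
16.6167
```

View pics/s5.png

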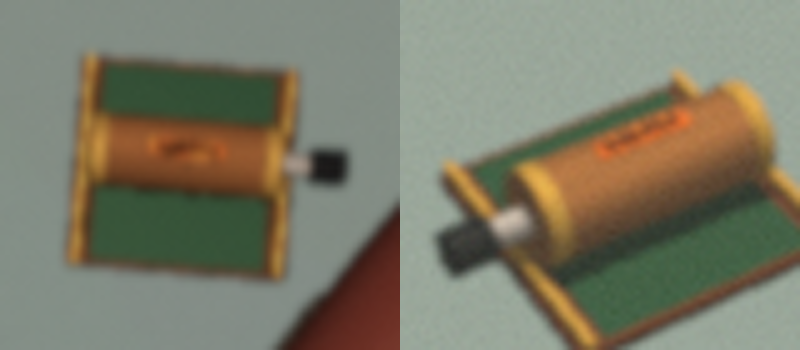

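The slot now reads about -2° from the top view and +2…4° from the scene view, so it faces straight up. The knob is near board y ≈ -111, with the mouth at ≈ -73.5. Next I'll open over the knob, probe both sides lightly to centre on it, and grip.

```bash
python3 - <<'E'
from h import *
np.set_printoptions(precision=2,suppress=True)
gripper_open()
bot.move_to(B(3.5,-112,120),DOWN)
bot.servo_line(B(3.5,-112,20),speed=120)
bot.hold(.15);print(bot.current_force())
e=[]
for s in(1,-1):
    bot.servo_line(B(3.5+s*20,-112,20),speed=100);bot.hold(.15)
    r=bot.servo_line(B(3.5+s*36,-112,20),speed=15,force_limit=1.5)
    x=toB(bot.current_ee_pos())[0];e.append(x);print(r,x,bot.current_force())
    bot.servo_line(B(3.5+s*20,-112,20),speed=100)
m=np.mean(e);print("centre",m,"gap",e[0]-e[1],bot.current_t())
bot.servo_line(B(m if abs(m-3.5)<4 else 3.5,-112,20),speed=100)
E
```

```text
[-0.08 -0.56  0.19]
True 32.53919193227208 [-1.36 -0.65 -0.35]
True -27.623278418618774 [3.   0.   0.98]
centre 2.457956756826654 gap 60.16247035089086 22.3
```

The probe gap is 60.2 mm, which matches the 57 mm clearance plus the 3 mm of total play, so the centre at 2.5 is reliable. I'll grip there and check before pulling.

```bash
python3 - <<'E'
from h import *
np.set_printoptions(precision=1,suppress=True,linewidth=160)
grasp(50);print(bot.current_opening(),bot.current_grip_force(),bot.current_force(),toB(bot.current_ee_pos()))
S,sl,of,va=meas("scene",4.5,k=4);print(va)
for i in range(112,len(S)-20,4): print(S[i],sl[i])
# pull half way
bot.servo_line(B(2.46,-136,20),speed=30);print(bot.current_opening(),bot.current_force(),toB(bot.current_ee_pos()))
bot.servo_line(B(2.46,-159.5,20),speed=30);bot.hold(.2);print(bot.current_opening(),bot.current_force(),toB(bot.current_ee_pos()))
out=[]
for n in("top","scene"):
    c=imaging.camera(n);P=cloud(c)
    cc=w2px(c,[530,-40,30]).astype(int);out.append(cv2.resize(c["image"][cc[1]-35:cc[1]+35,cc[0]-40:cc[0]+40],(400,350),interpolation=cv2.INTER_CUBIC))
S,sl,of,va=meas("scene",4.5,k=4);print(va)
for i in range(112,len(S)-20,4): print(S[i],sl[i])
cv2.imwrite("pics/s6.png",np.hstack(out)[...,::-1]);print(bot.current_t())
E
```

```text
26.659534734310377 49.118889570236206 [-0.8  0.3  0.6] [   2.4 -112.    20.1]
-42.44848275586525
11.0 [182.6 119.8  68.8]
13.0 [182.5 117.7  66.6]
15.0 [187.8 114.5  62.5]
17.0 [195.3 109.9  56.2]
19.0 [195.  103.7  50.3]
21.0 [181.2  95.7  47.5]
23.0 [168.6  92.2  47.9]
25.0 [169.2  97.2  51.6]
27.0 [169.  102.8  56.6]
29.0 [153.3 103.6  61.6]
31.0 [122.9 100.9  65.2]
33.0 [89.9 97.9 66.6]
35.0 [70.  96.5 66.8]
26.313316473849866 [-0.1 -1.   0.5] [   2.5 -136.2   20. ]
26.617673073404664 [ 0.6 -1.2 -0.9] [   2.5 -159.4   20. ]
-42.44848275586525
11.0 [181.  119.5  68.8]
13.0 [181.1 117.   66.7]
15.0 [186.  113.7  62.5]
17.0 [193.3 109.1  56.2]
19.0 [192.9 102.6  50.7]
21.0 [178.6  94.6  48.1]
23.0 [165.6  91.5  48.5]
25.0 [166.6  96.3  51.7]
27.0 [167.4 102.4  57.1]
29.0 [151.7 102.8  61.4]
31.0 [121.6  99.6  64.4]
33.0 [90.1 97.6 67.1]
35.0 [70.8 96.5 67.5]
25.8
```

View pics/s6.png

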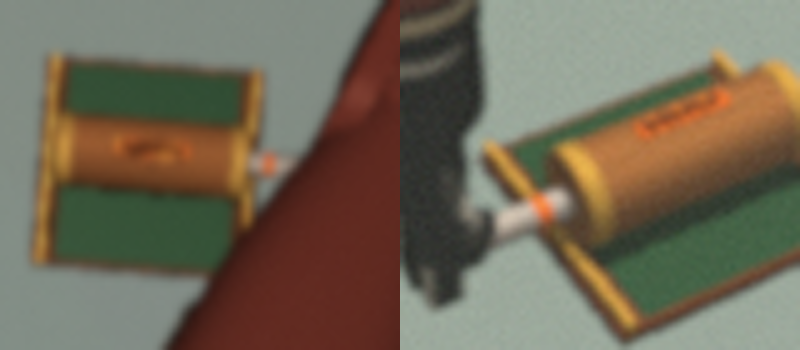

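The orange ring at (540,207) is fully out with bare steel between it and the mouth, no black ring shows, and the slot profile hasn't changed. Handing in while holding the knob.

```bash
python3 -c "
from h import *
print(bot.current_opening(),bot.current_grip_force());print(bot.hand_in())"
```

```text
26.633603271215026 49.20381546020508
the job is handed in; nothing more can be done
None
```

I handed the job in at about 26 s: the slot faces up to within a few degrees by camera, the orange ring is fully clear of the pipe's end with the black ring still hidden, and the arm is holding the knob.

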